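# Seat a sandwich coupon in the trimming jig and throw its toggle clamp

### The job

Slide the black-skinned sandwich coupon along the jig bed until it is pressed squarely home against both brass stop buttons on the end fence, without bruising its edge, then push the clamp's lever over centre so that the clamp snaps shut and holds the coupon against the side rail. Use gentle fingertip forces, leave the jar, the valve and the brush alone, and take the hand away at the end.

Things in the scene. Friction and masses are not known exactly. Their poses are not given: they have to be found in the camera images.
- jig: Trimming jig, fixed: aluminium bed 320 x 275 mm, 15 mm thick. Origin at table height; its axes serve all these notes (jig mm): +x along the bed to the end fence, +y to the clamp. Bed top z = 15, spanning x -160..160, y -82..192. A dark steel side rail 20 mm high stands on the -y side: inner face y = -55, x -65..105. The clamp, not the robot, brings the coupon against this rail.
- fence: Dark steel end fence on the bed, 32 mm high, 100 mm wide. Origin: bottom middle of its face that looks to -x, at jig (120, -13, 15). Two brass stop buttons, 16 mm across, stand out of this face at jig y = -35 and 9, 11 mm above the bed. How far they are screwed out (equally) is not measured: end faces at jig x 88..100; feel for them. They do not give.
- panel_center (a point): Centre of the coupon, a loose sandwich plate flat on the bed: 90 mm (its x, towards the fence) x 80 x 22 mm thick, black skins, pale foam core, 0.25-0.5 kg. Starts 30 to 100 mm short of the buttons, 8 to 18 mm off the side rail, up to 5 degrees askew. Its end that looks to -x is free for a finger. Slick; sliding it takes 0.5 to 2 N.
- panel_edge (a point): Middle of the coupon's end face that goes against the stop buttons (45 mm from its centre along its +x, half-way up). About 5 N on the buttons, over and above the sliding force, seats it (3 N for 0.3 s is the least that counts); more than 20 N on them bruises it. Pushed on one side only of the middle, it may stay askew on one button: check it and push the side that lags.
- clamp: Steel push-type toggle clamp on the bed's +y side. Origin: its bottom middle, at jig (45, 120, 15). The lever's hinge runs along jig x, 35 mm above this origin; cheeks reach 45 mm above the bed. The plunger's sprung rubber pad, 26 mm across, 13 mm above the bed, stands at jig y = 50 when open and moves up to 27 mm to -y. The robot must not push the clamp with more than 25 N.
- lever (a joint): Clamp lever angle, rad. 0: open, leaning 29 degrees outward (jig +y); 0.5: upright; 1.0: shut, leaning 29 degrees inward (-y), on its own stop. Sprung over centre: it goes back to 0 below about 0.5 and snaps to 1.0 by itself above about 0.75. Pushed near the tip it takes about 4 to 10 N at first, less towards the centre; a finger that follows the tip's arc rubs least.
- lever_tip (a point): Centre of the lever's rounded tip, 90 mm from the hinge. A straight rod with a black rubber grip 18 mm thick on its outer half. Open, the tip is 129 mm above the table and 43 mm outward (+y) of the hinge; upright, 140 mm above the table. Free room on its outer side.
- jar: Bystander: jar, 52 mm across, 65 mm high, on the table beyond the side rail. Leave it (moved under 20 mm).
- valve: Bystander: small brass ball valve, about 70 mm long, 42 mm high, on the table near the clamp's end of the jig. Leave it (moved under 20 mm).
- brush: Bystander: brush lying on the table near the fence. Leave it (moved under 20 mm).
Not all that is in view belongs to the job. There is more than one size of the part that bears panel_center; the job needs the smallest.

How it is judged (in metres and radians):
On the way, in this order (a step that is already met when the one before it is completed fails the run):
1. the coupon is pressed squarely against the stop buttons (more than 3 N between coupon and fence buttons, within 2 degrees of square) for 0.3 s, with the clamp still open (contact force between panel and fence above 3 N and angle between the x axis of panel_center and the x axis of jig, either way round below 0.035 rad and value of joint lever below 0.3 rad), for 0.3 s.
2. the clamp lever is thrown over centre and fully shut (value of joint lever above 0.95 rad), for 0.2 s.
At the end, for the whole second after the job is handed in: The lever is fully shut (over 0.95 rad); the coupon lies flat on the bed, at rest, its end within 2 mm of the stop buttons, within 2 degrees of square, and within 2 mm of the side rail (value of joint lever above 0.95 rad and x of panel_edge in the frame of stop_face above -0.002 m and angle between the x axis of panel_center and the x axis of jig, either way round below 0.035 rad and y of panel_center in the frame of jig below -0.013 m and z of panel_center in the frame of jig below 0.028 m and linear speed of panel below 0.01 m/s); the robot touches nothing.
It fails at once if the coupon's edge is bruised: more than 20 N between coupon and stop buttons (contact force between panel and fence above 20 N).
It fails at once if the robot pushes the clamp with more than 25 N (contact force between any of the fingers, the arm and clamp above 25 N).
It fails at once if the jar is moved by more than 20 mm (distance of jar from where it was at the start of the episode above 0.02 m).
It fails at once if the valve is moved by more than 20 mm (distance of valve from where it was at the start of the episode above 0.02 m).
It fails at once if the brush is moved by more than 20 mm (distance of brush from where it was at the start of the episode above 0.02 m).
It also fails if it takes over 72 s, if anything falls off the work surface, if the arm or the gripper's body presses on something with over 40 N, if the wrist force passes 120 N, or if a joint passes its speed limit or range.

### The arm

A 7-joint arm with a two-finger parallel gripper is mounted at the origin on the work surface. World frame = base frame: x ahead of the robot, y to its left, z up, the work surface at z = 0. Lengths are in m, angles in degrees, forces in N, time in s.
With the tool pointing down it reaches from about 0.35 to 0.775 m from the base axis. Payload 3.1 kg.
Tool frame: the origin (TCP) lies on the centre line of the jaws, within the pads' length; the fingertips stand 17 mm ahead of it and the grasp point (between the pads) lies 2 mm behind it (robot.tip_reach is the distance from the TCP to the fingertips, in m); z points along the fingers, y is the direction in which the jaws open and shut (so a half turn about z gives the same grasp; the last joint's range is limited). The gripper opens to 85 mm and grips with 20 to 120 N. Pads are 22 mm wide; open, the fingers measure 114 mm over their backs; the gripper's body (76 mm by 85 mm) begins 54 mm behind the grasp point. The pads swing forward as they close: fully open they stand 13 mm farther back than shut.
Start: joints at [-68.337, 17.813, 0.802, 86.603, -0.252, 75.585, -1.558], TCP at [0.224, 0.502, 0.248] pointing down, gripper open.
Joint ranges: [-154.91, 154.91], [-16.99, 109.72], [-72.82, 74.43], [7.12, 147.25], [-82.49, 262.49], [11.32, 116.49], [-174.64, 174.64]. Speed limits (degrees/s): [159.86, 159.86, 180, 180, 180, 180, 180].

### API

Orientations are given as [roll, pitch, yaw] about the fixed x, y, z axes, in that order (R = Rz(yaw) Ry(pitch) Rx(roll)).
In Python, from station import robot, fingers, vision, workorder, recognise gives the robot as it stands. Calls block until the motion is done:
- robot.move_to(position, orientation): joint-space move of the TCP to a pose.
- robot.line_to(position, orientation=None, velocity=0.15, f_stop=None): straight line of the TCP; orientation=None keeps the orientation; velocity is the mean speed in m/s. With f_stop (N) it stops when the force on the tool has changed by that much, and returns True; else False.
- robot.move_j(angles): joint-space move.
- fingers.gripper_to(opening, force=None): opening from 0.0 (shut) to 1.0 (fully open); force is the grip in N (None keeps the last); returns when the fingers have stopped.
- robot.pause(seconds).
- robot.inverse_kinematics(position, orientation): joint angles nearest the present ones, or None.
- vision.grab_frame(name): name is "side" or "top"; returns the picture (384x512x3 uint8, red, green, blue); there is no depth.
- vision.calibration(name): a dict with "mtx" (3x3 intrinsics, pixels), "k1" (the pictures are not rectified: a ray, as slopes to the right and down, at radius r is drawn at 1 + k1 r^2 times it, then the intrinsics apply), "extrinsics" (4x4, takes a point from world to camera coordinates). Camera axes: x right, y up, looking along -z (the intrinsics and any distortion apply to the point x, -y, -z); pixel columns grow to the right and rows downward; lengths in m; the calibration is good to about 2 mm. A picture is of the moment at which its call begins. calibration takes no time and is no camera call.
A pose or a line that the arm cannot do raises robot.PlanningError and nothing moves.
- workorder.close_job(): hands the job in, once; it reports no verdict.
Trained networks look in the newest picture that a camera, given by its name, has taken for a name from the list of things; names that differ only in an ending like _2 or _b are one class to them, and where a whole thing is asked for, a point or a joint stands for the part that bears it (a point fixed in the world has none). Each returns a list of dicts, best first, with "p" (0 to 1); they miss things now and then, are a little off and sometimes report something else, mostly with a low value. They report only what shows in the picture. A call takes as long as a camera call. They do not tell look-alikes from the thing itself.
- recognise(label, camera): "rect" ([centre column, centre row, width, height] in pixels, round what is visible of it).
Readings, each from a call of its own:
- robot.current_time_s(): time.
- robot.current_joint_positions(): joint angles.
- robot.current_dq(): joint speeds.
- robot.current_joint_torque(): joint torques, N m.
- robot.current_tool_pos(): TCP position.
- robot.current_eef_rot(): TCP orientation.
- robot.current_contact_force(): force on the tool from outside, world axes, zero at the start.
- robot.current_torque(): the same for the moment, N m.
- robot.current_finger_gap(): opening from 0.0 (shut) to 1.0 (fully open).
Only numpy, scipy, OpenCV 4.12 (cv2) and the standard library are available. Lean on these libraries where they do the work, as an engineer would, in place of code of your own. Each camera call takes 0.05 s, during which the arm holds its last target.

## Working session

There is one attempt and no reset: what is moved stays moved. The work goes in short steps, each a Python script; the robot and the scene stay as the last script left them, time stands still between calls to the robot, and variables do not carry over. Pictures are saved under pics/ and viewed, and the job is handed in when it is done.

```bash
mkdir -p pics; ls
python3 - <<'E'
from station import robot, fingers, vision, workorder, recognise
import cv2,numpy as np
for n in("side","top"):
    im=vision.grab_frame(n); cv2.imwrite(f"pics/{n}0.png",im[:,:,::-1])
    c=vision.calibration(n); print(n,c)
    for l in("jig","fence","panel_center","clamp","lever_tip","jar","valve","brush"):
        print(l,[(np.round(d["rect"]).tolist(),round(d["p"],2)) for d in recognise(l,n)])
print(robot.current_time_s())
E
```

```text
pics
side {'mtx': array([[462.3936468 ,   0.        , 253.81409906],
       [  0.        , 462.3936468 , 192.63286299],
       [  0.        ,   0.        ,   1.        ]]), 'k1': 0.0325605376655998, 'extrinsics': array([[-0.80311729, -0.59579902,  0.00511266,  0.49341648],
       [ 0.46747045, -0.62476789,  0.62540904, -0.33942028],
       [-0.36942387,  0.50466683,  0.78028033, -0.85875795],
       [ 0.        ,  0.        ,  0.        ,  1.        ]])}
jig [([262.0, 244.0, 182.0, 152.0], 0.57)]
fence [([230.0, 185.0, 38.0, 36.0], 0.89)]
panel_center [([284.0, 118.0, 62.0, 51.0], 0.8), ([347.0, 173.0, 57.0, 48.0], 0.71), ([282.0, 218.0, 50.0, 44.0], 0.63)]
clamp [([234.0, 243.0, 37.0, 47.0], 0.95), ([262.0, 244.0, 179.0, 148.0], 0.55), ([222.0, 233.0, 19.0, 11.0], 0.55)]
lever_tip [([223.0, 232.0, 19.0, 17.0], 0.57)]
jar [([281.0, 159.0, 20.0, 35.0], 0.84)]
valve [([257.0, 348.0, 18.0, 39.0], 0.78)]
brush [([244.0, 152.0, 55.0, 49.0], 0.74)]
top {'mtx': array([[492.91774024,   0.        , 248.59964859],
       [  0.        , 492.91774024, 190.53976651],
       [  0.        ,   0.   
[... 171 characters left out ...]
-01, -1.52714762e-02,  9.61823294e-02,
        -6.02919086e-01],
       [-9.61827679e-02,  7.07457951e-04,  9.95363438e-01,
        -1.09900825e+00],
       [ 0.00000000e+00,  0.00000000e+00,  0.00000000e+00,
         1.00000000e+00]])}
jig [([241.0, 212.0, 129.0, 149.0], 0.77)]
fence [([268.0, 152.0, 47.0, 23.0], 0.91), ([268.0, 215.0, 36.0, 40.0], 0.18)]
panel_center [([359.0, 237.0, 68.0, 69.0], 0.76), ([387.0, 133.0, 64.0, 61.0], 0.69), ([268.0, 214.0, 33.0, 43.0], 0.64)]
clamp [([214.0, 194.0, 59.0, 27.0], 0.71)]
lever_tip [([196.0, 190.0, 27.0, 9.0], 0.66)]
jar [([197.0, 190.0, 26.0, 10.0], 0.22)]
valve [([147.0, 272.0, 28.0, 30.0], 0.71)]
brush [([317.0, 131.0, 27.0, 82.0], 0.63)]
0.9
```

Run:
```python
import cv2
a=cv2.imread("pics/top0.png");b=cv2.imread("pics/side0.png")
cv2.imwrite("pics/top0c.png",cv2.resize(a[110:310,130:400],None,fx=2.9,fy=2.9,interpolation=cv2.INTER_CUBIC))
cv2.imwrite("pics/side0c.png",cv2.resize(b[90:370,130:400],None,fx=2.1,fy=2.1,interpolation=cv2.INTER_CUBIC))
```

```text
(no output)
```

View pics/top0c.png

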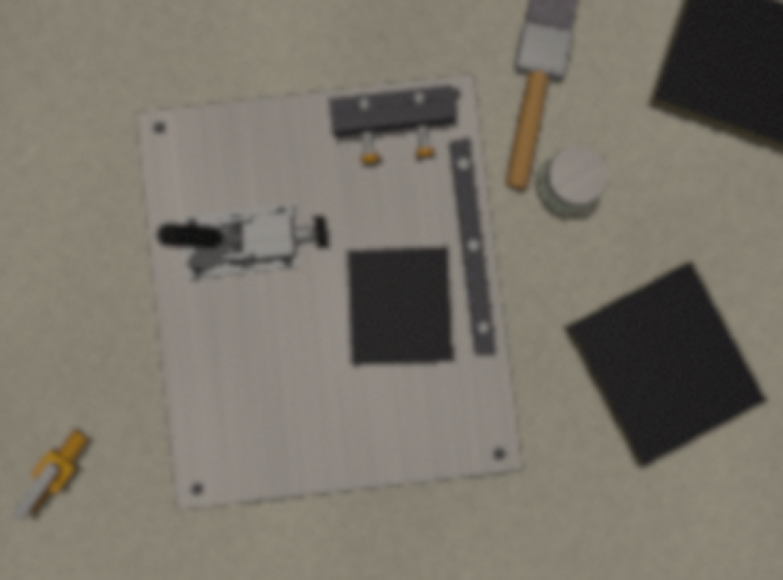

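View pics/side0c.png

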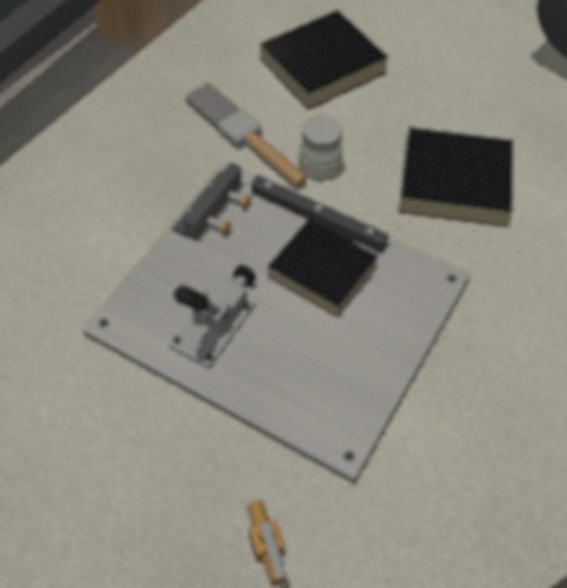

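View pics/top0.png

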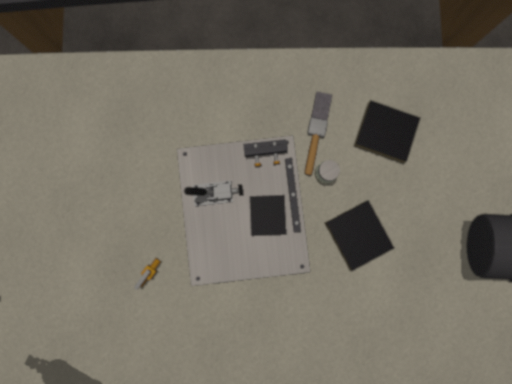

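Coupon candidates in the top view are (268,214) on the bed, (359,237) and (387,133) on the table. The last two are visibly larger (about 68 px against 40), so I choose (268,214). It is the small one lying on the bed, and the crop confirms it. The lever leans outward at (196,190), so the clamp is open. The buttons are at about (257,164) and (276,162).

```bash
cat > h.py <<'E'
from station import robot, fingers, vision, workorder, recognise
import cv2,numpy as np
from scipy.optimize import least_squares
C={n:vision.calibration(n) for n in("side","top")}
def proj(n,P):
    c=C[n];P=np.atleast_2d(P);q=P@c["extrinsics"][:3,:3].T+c["extrinsics"][:3,3]
    s=np.c_[q[:,0]/-q[:,2],-q[:,1]/-q[:,2]];r2=(s**2).sum(1,keepdims=True)
    s=s*(1+c["k1"]*r2);m=c["mtx"];return s*[m[0,0],m[1,1]]+[m[0,2],m[1,2]]
def unproj(n,uv,z):
    c=C[n];m=c["mtx"];s0=(np.array(uv,float)-[m[0,2],m[1,2]])/[m[0,0],m[1,1]];s=s0.copy()
    for _ in range(20): s=s0/(1+c["k1"]*(s@s))
    E=c["extrinsics"];d=E[:3,:3].T@np.array([s[0],-s[1],-1]);o=-E[:3,:3].T@E[:3,3]
    return o+d*(z-o[2])/d[2]
def J2W(j,P): # jig pose x,y,yaw ; P in mm
    P=np.atleast_2d(P)/1000.;c,s=np.cos(j[2]),np.sin(j[2])
    return np.c_[j[0]+c*P[:,0]-s*P[:,1],j[1]+s*P[:,0]+c*P[:,1],P[:,2]]
E
cat > fit.py <<'E'
from h import *
K=[[160,192,15],[160,-82,15],[-160,-82,15],[-160,192,15]]
top=np.array([[140,111],[474,77],[521,467],[181,507]])/2.9+[130,110]
sideK=[K[0],K[3],K[2]]
side=np.array([[84,330],[355,478],[469,271]])/2.1+[130,90]
j0=[.55,.05,0]
for nm,S in(("top",[("top",K,top)]),("side",[("side",sideK,side)]),("both",[("top",K,top),("side",sideK,side)])):
    r=least_squares(lambda j:np.concatenate([(proj(n,J2W(j,k))-p).ravel() for n,k,p in S]),j0)
    print(nm,r.x[:2],np.degrees(r.x[2]),np.round(r.fun,1))
j=r.x;np.save("jig.npy",j)
def draw(n,j,f,off,sc,out):
    im=cv2.imread(f"pics/{f}.png");h=200 if n=="top" else 280
    im=cv2.resize(im[off[1]:off[1]+h,off[0]:off[0]+270],None,fx=sc,fy=sc,interpolation=cv2.INTER_CUBIC)
    def pl(P,col,cl=True):
        q=((proj(n,J2W(j,P))-off+.5)*sc).astype(int);cv2.polylines(im,[q],cl,col,1)
    pl(K,(0,255,0)); pl([[-65,-55,35],[105,-55,35]],(0,0,255),False)
    pl([[120,-63,47],[120,37,47]],(255,0,0),False)
    for y in(-35,9): pl([[88,y,26],[100,y,26]],(0,255,255),False)
    pl([[45,120,50],[45,163,129]],(255,0,255),False); pl([[45,50,28],[45,60,28]],(255,255,0),False)
    cv2.imwrite(out,im)
draw("top",j,"top0",[130,110],2.9,"pics/top0d.png");draw("side",j,"side0",[130,90],2.1,"pics/side0d.png")
E
python3 fit.py
```

```text
top [ 0.56658628 -0.02205857] 5.496467660327244 [-0.5 -0.4  0.5 -1.5  1.   1.  -1.   0.7]
side [ 0.56720629 -0.01910697] 6.2136910433511705 [-1.2 -0.4  0.7 -0.2  0.4  0.4]
both [ 0.56670837 -0.02100466] 5.738613195123523 [-1.2 -0.  -0.3 -1.6  0.8  0.8 -1.1  0.9 -0.6 -1.6  0.4 -0.7  1.1  0.5]
```

Run:
```python
import cv2,numpy as np
a=cv2.imread("pics/top0d.png");b=cv2.imread("pics/side0d.png")
b=cv2.resize(b,None,fx=.98,fy=.98)
cv2.imwrite("pics/s.png",b)
```

```text
(no output)
```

View pics/top0d.png

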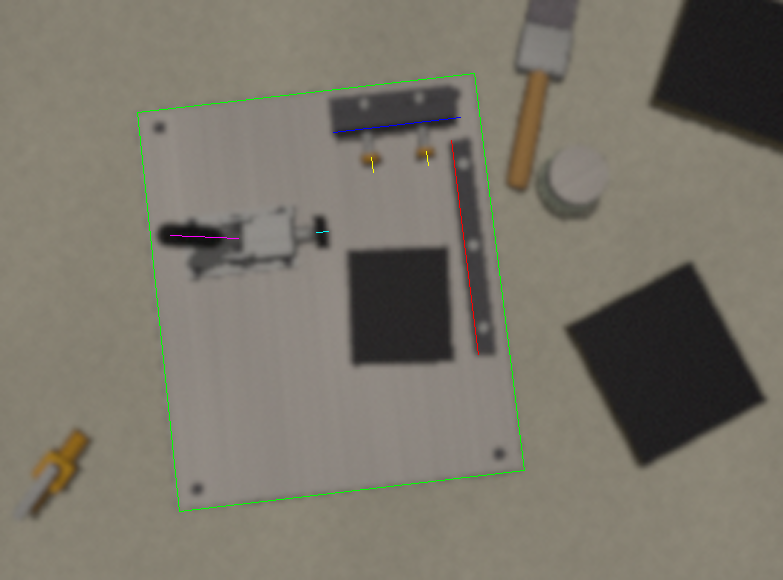

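View pics/side0d.png

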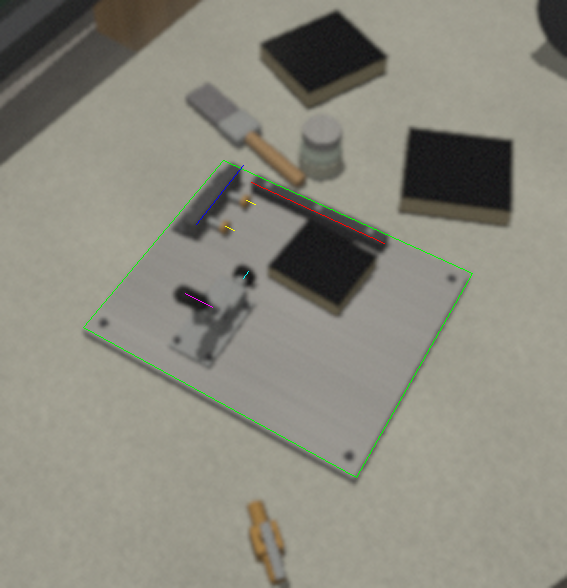

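The jig model overlays well in both views: bed, rail, fence, buttons and lever all line up. Next I fit the coupon and check the arm configurations.

Run:
```python
from h import *
j=np.load("jig.npy")
px=np.array([[348,251],[446,247],[453,359],[352,364]])/2.9+[130,110]
K=np.array([[45,40],[45,-40],[-45,-40],[-45,40]])
def P(p):
    c,s=np.cos(p[2]),np.sin(p[2]);return np.c_[K@np.array([[c,-s],[s,c]]).T+p[:2],np.full(4,37)]
r=least_squares(lambda p:(proj("top",J2W(j,P(p)))-px).ravel(),[0,0,0],x_scale=[10,10,.1])
print(r.x[:2],np.degrees(r.x[2]),np.round(r.fun,1)); np.save("panel.npy",r.x)
print(np.round(proj("side",J2W(j,P(r.x)))),"side")
print(P(r.x))
print(robot.tip_reach,robot.current_eef_rot(),robot.current_contact_force(),robot.current_finger_gap())
y=np.degrees(j[2])
for yaw in(y,y+90,y-90,y+180):
  for jp in([-80,-13,100],[45,190,130]):
    w=J2W(j,jp)[0];q=robot.inverse_kinematics(w.tolist(),[180,0,yaw]);print(yaw,jp,w,None if q is None else np.round(q))
```

```text
[-20.91089582   0.44098299] -4.025934875977467 [-0.7 -0.4  0.7 -0.6  0.3  0.5 -0.3  0.4]
[[258. 216.]
 [277. 193.]
 [311. 211.]
 [292. 235.]] side
[[ 26.78638147  37.18291732  37.        ]
 [ 21.16974044 -42.61967251  37.        ]
 [-68.60817312 -36.30095135  37.        ]
 [-62.99153208  43.50163848  37.        ]]
0.017 [1.79993274e+02 1.73879279e-04 1.55949655e+02] [-1.08748717 -0.39087793 -0.44822714] 1.001083200744657
5.738613195123523 [-80, -13, 100] [ 0.48840917 -0.04193874  0.1       ] [-33.  24.  46. 109. -21.  56. -62.]
5.738613195123523 [45, 190, 130] [0.59248469 0.1725427  0.13      ] [-41.  34.  35.  86. -20.  67. -86.]
95.73861319512352 [-80, -13, 100] [ 0.48840917 -0.04193874  0.1       ] [-28.  22.  40. 109. -17.  55.  25.]
95.73861319512352 [45, 190, 130] [0.59248469 0.1725427  0.13      ] [-35.  32.  26.  86. -15.  66.  -1.]
-84.26138680487648 [-80, -13, 100] [ 0.48840917 -0.04193874  0.1       ] [ -45.   32.   65.  109.  -33.   61. -140.]
-84.26138680487648 [45, 190, 130] [0.59248469 0.1725427  0.13      ] [-16.  30.  -3.  85.   1.  65. 167.]
185.73861319512352 [-80, -13, 100] [ 0.48840917 -0.04193874  0.1       ] [-24.  21.  34. 109. -15.  54. 112.]
185.73861319512352 [45, 190, 130] [0.59248469 0.1725427  0.13      ] [-27.  31.  13.  86.  -8.  65.  84.]
```

```bash
cat >> h.py <<'E'
j=np.load("jig.npy");YAW=np.degrees(j[2])+180
def W(x,y,z): return J2W(j,[x,y,z])[0].tolist()
def tj():
    t=np.array(robot.current_tool_pos());d=t[:2]-j[:2];c,s=np.cos(j[2]),np.sin(j[2])
    return np.round([1000*(c*d[0]+s*d[1]),1000*(-s*d[0]+c*d[1]),1000*t[2]],1)
def fj():
    f=np.array(robot.current_contact_force());c,s=np.cos(j[2]),np.sin(j[2])
    return np.round([c*f[0]+s*f[1],-s*f[0]+c*f[1],f[2]],2)
E
python3 - <<'E'
from h import *
fingers.gripper_to(0.2,20)
o=[180,0,YAW]
robot.move_to(W(-108,-12,200),o)
robot.line_to(W(-108,-12,80),o)
robot.line_to(W(-108,-12,39),velocity=.05,f_stop=5)
print(tj(),robot.current_finger_gap())
for _ in range(4): print(fj()); robot.pause(.05)
cv2.imwrite("pics/t1.png",cv2.resize(vision.grab_frame("side")[90:370,130:400,::-1],None,fx=2.1,fy=2.1))
print(robot.current_time_s())
E
```

```text
[-107.7  -12.1   39.2] 0.2023554051230182
[-0.33 -0.34 -0.01]
[ 0.41  0.03 -0.1 ]
[ 0.63 -0.12  0.55]
[ 0.42 -0.76 -0.22]
5.8667
```

View pics/t1.png

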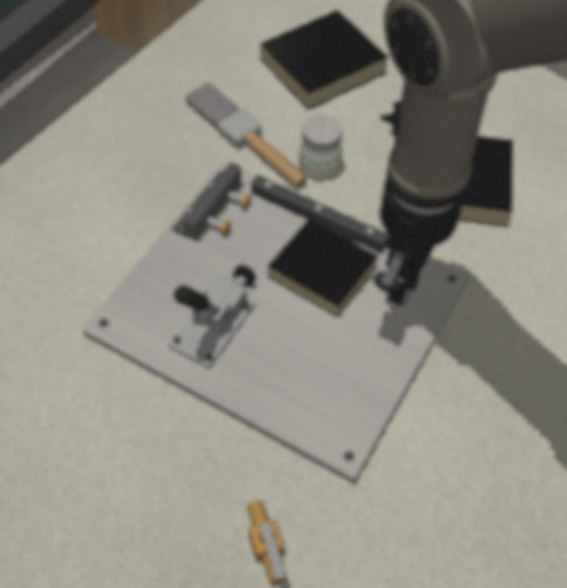

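The hand is down on the bed behind the coupon's free end, with the coupon untouched. Now I slide it, guarded.

Run:
```python
from h import *
s=robot.line_to(W(-70,-12,39),velocity=.04,f_stop=6);print(s,tj(),fj())
s=robot.line_to(W(-24,-12,39),velocity=.025,f_stop=6);print(s,tj(),fj(),fj())
a=vision.grab_frame("top")[:,:,::-1];cv2.imwrite("pics/t2.png",cv2.resize(a[110:310,130:400],None,fx=2.9,fy=2.9))
a=vision.grab_frame("side")[:,:,::-1];cv2.imwrite("pics/s2.png",cv2.resize(a[150:290,170:350],None,fx=4,fy=4))
print(robot.current_time_s())
```

```text
False [-69.9 -11.9  39. ] [0.23 0.04 0.06]
False [-24. -12.  39.] [ 0.41  0.82 -0.93] [ 0.41  0.82 -0.93]
9.0583
```

View pics/t2.png

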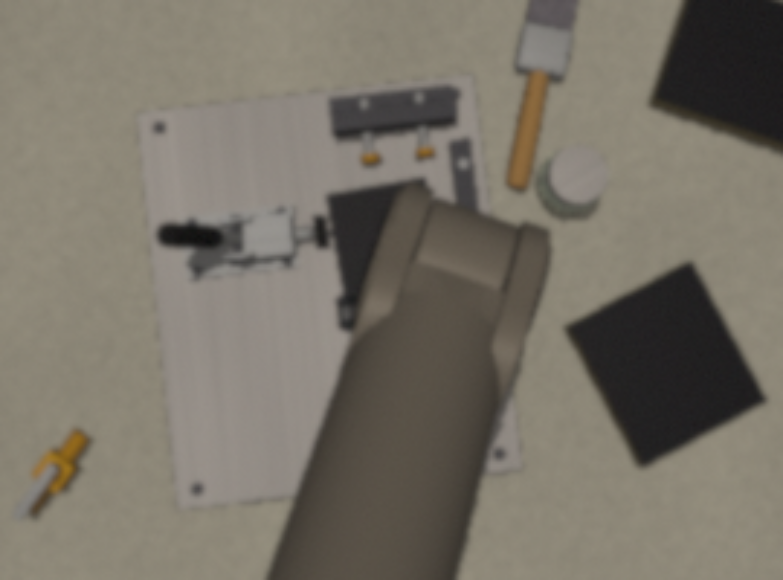

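View pics/s2.png

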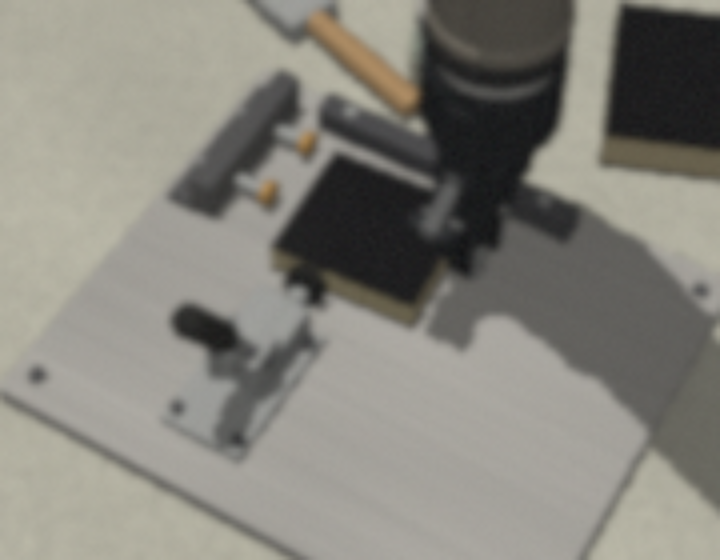

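The coupon is now square with the fence, its front edge parallel to the buttons and about 20 mm short. I press slowly from here.

Run:
```python
from h import *
s=robot.line_to(W(4,-12,39),velocity=.008,f_stop=5.5);print(s,tj(),fj(),robot.current_time_s())
for _ in range(6): robot.pause(.08);print(fj(),tj())
```

```text
True [ -7.6 -11.7  38. ] [ 0.59 -0.57 -0.6 ] 11.2417
[-0.23  0.5  -0.65] [ -8.2 -11.6  37.6]
[-0.01 -0.13 -0.18] [ -8.6 -11.5  37.4]
[-0.13 -0.29 -0.16] [ -8.9 -11.6  37.3]
[0.85 0.2  0.21] [ -9.  -11.6  37.4]
[-0.6  -0.07  0.53] [ -9.1 -11.7  37.3]
[-0.   -0.6   0.05] [ -9.1 -11.6  37.4]
```

The buttons were met at TCP x ≈ -8 (faces around x 93), but the arm backed off on the stop. I press in small guarded steps and hold.

Run:
```python
from h import *
def favg(n=5):
    F=[]
    for _ in range(n): robot.pause(.02);F.append(fj())
    return np.round(np.mean(F,0),2)
x=-9.0
for k in range(16):
    s=robot.line_to(W(x,-12,39),velocity=.008,f_stop=9);f=favg();print(round(x,1),s,tj(),f)
    if s or -f[0]>6.5: break
    x+=0.5
for _ in range(5):print(favg(),tj())
print(robot.current_time_s())
```

```text
-9.0 False [ -9. -12.  39.] [-0.05 -0.17 -0.  ]
-8.5 False [ -8.5 -12.   39. ] [ 0.16 -0.21 -0.02]
-8.0 False [ -8. -12.  39.] [ 0.03 -0.16  0.03]
-7.5 False [ -7.5 -12.   39. ] [-0.01 -0.19  0.25]
-7.0 False [ -7. -12.  39.] [ 0.17 -0.4  -0.11]
-6.5 False [ -6.9 -12.   38.9] [-1.43 -0.11  0.37]
-6.0 False [ -6.8 -12.   38.8] [-3.15  0.21  1.89]
-5.5 False [ -6.6 -11.9  38.7] [-5.15  0.27  2.72]
-5.0 False [ -6.6 -11.9  38.6] [-5.88 -0.07  3.11]
-4.5 False [ -6.5 -11.8  38.5] [-6.58 -0.02  3.35]
[-6.17  0.25  3.82] [ -6.5 -11.8  38.5]
[-6.34  0.64  3.2 ] [ -6.5 -11.9  38.5]
[-6.4   0.25  3.51] [ -6.5 -11.9  38.5]
[-6.52  0.34  3.59] [ -6.5 -11.8  38.5]
[-6.71  0.5   3.44] [ -6.5 -11.8  38.6]
15.5917
```

Run:
```python
from h import *
a=vision.grab_frame("top")[:,:,::-1];cv2.imwrite("pics/t3.png",cv2.resize(a[130:230,220:320],None,fx=5.8,fy=5.8,interpolation=cv2.INTER_CUBIC))
a=vision.grab_frame("side")[:,:,::-1];cv2.imwrite("pics/s3.png",cv2.resize(a[150:250,190:320],None,fx=5.5,fy=5.5,interpolation=cv2.INTER_CUBIC))
```

```text
(no output)
```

View pics/t3.png

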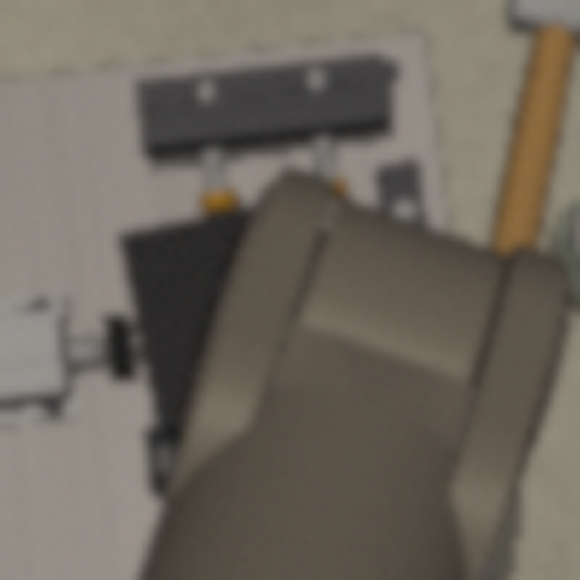

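View pics/s3.png

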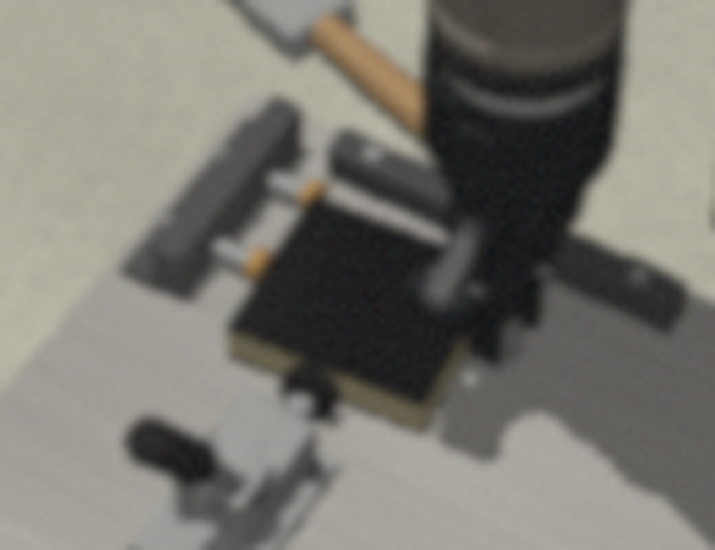

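The top view hints that the coupon's left edge is tilted (about 12° in the image against about 6° for the jig), so it may be askew on one button. I measure it by fitting both views.

```bash
cat > pf.py <<'E'
from h import *
def draw(n,src,off,sz,sc,poses,out):
    im=cv2.resize(src[off[1]:off[1]+sz[1],off[0]:off[0]+sz[0]],None,fx=sc,fy=sc,interpolation=cv2.INTER_CUBIC)
    for (x,y,d),col in poses:
        c,s=np.cos(np.radians(d)),np.sin(np.radians(d))
        K=np.array([[45,40],[45,-40],[-45,-40],[-45,40]])@np.array([[c,-s],[s,c]]).T+[x,y]
        q=((proj(n,J2W(j,np.c_[K,np.full(4,37)]))-off+.5)*sc).astype(int);cv2.polylines(im,[q],True,col,1)
    cv2.imwrite(out,im)
if __name__=="__main__":
    t=vision.grab_frame("top")[:,:,::-1];s=vision.grab_frame("side")[:,:,::-1]
    cv2.imwrite("pics/t4r.png",t);cv2.imwrite("pics/s4r.png",s)
    p=[((48,2,0),(0,255,0)),((47,2,5),(0,0,255))]
    draw("top",t,[220,130],[100,100],5.8,p,"pics/t4.png");draw("side",s,[190,150],[130,100],5.5,p,"pics/s4.png")
    print(fj())
E
python3 pf.py
```

```text
[-6.16  0.32  3.8 ]
```

View pics/t4.png

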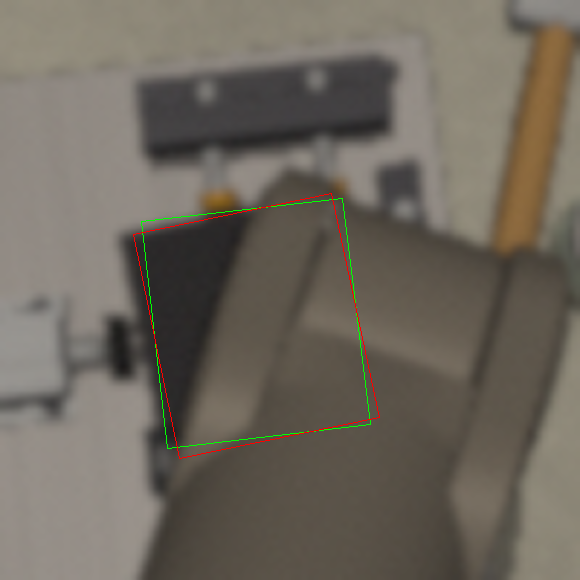

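View pics/s4.png

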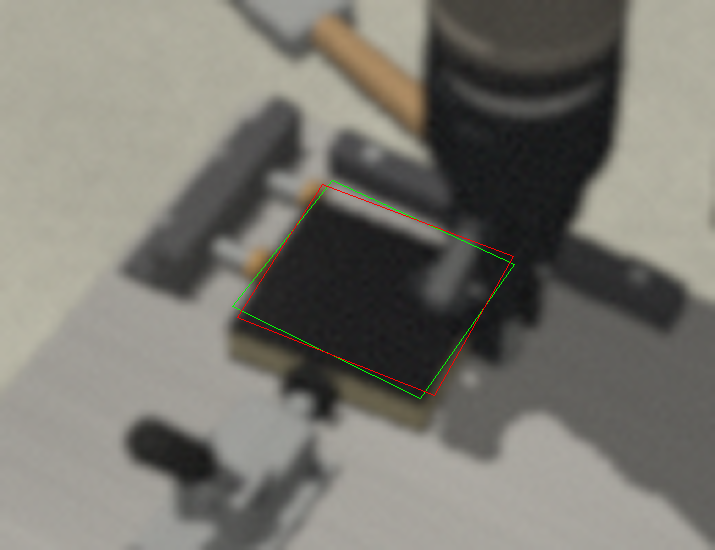

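The red 5° outline runs parallel to the coupon, so it is askew: home on the y=-35 button and lagging at y=9. I back off, shut the fingers and push nearer the lagging side, still between the two buttons.

Run:
```python
from h import *
o=[180,0,YAW]
robot.line_to(W(-30,-12,44),velocity=.05)
robot.line_to(W(-30,-2,44),velocity=.05)
fingers.gripper_to(0,20)
robot.line_to(W(-30,-2,40),velocity=.05)
robot.pause(.2)
t=vision.grab_frame("top")[:,:,::-1];s=vision.grab_frame("side")[:,:,::-1]
import pf
p=[((47,7,0),(0,255,0)),((47,7,5),(0,0,255))]
pf.draw("top",t,[220,130],[100,100],5.8,p,"pics/t5.png");pf.draw("side",s,[190,150],[130,100],5.5,p,"pics/s5.png")
print(fj(),tj(),robot.current_time_s())
```

```text
[-0.11 -0.09  0.35] [-29.9  -2.   40.1] 17.6667
```

View pics/t5.png

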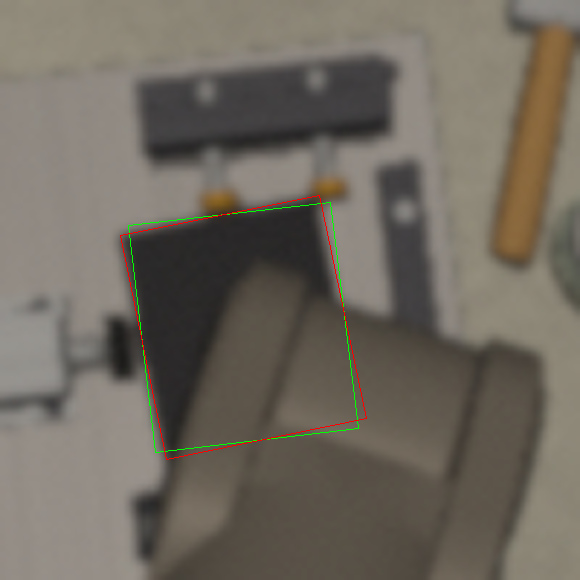

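View pics/s5.png

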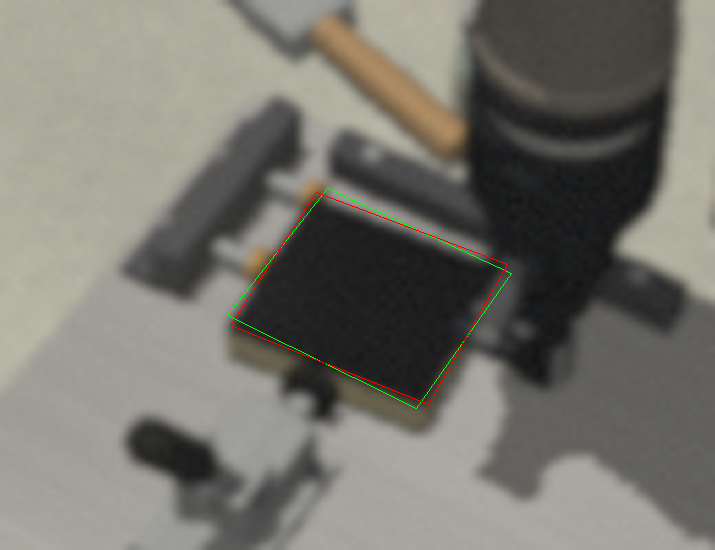

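The fit is centre about (47, 7), yaw about +5°, drifted towards the clamp so that the rail-side button is only just overlapped. A light nudge on the clamp-side face near the front corner (x≈84, clear of pad and clamp) will both square it and bring it back. Then I press again from behind.

Run:
```python
from h import *
robot.line_to(W(-30,-2,120),velocity=.15)
robot.line_to(W(84,74,130),velocity=.15)
s=robot.line_to(W(84,74,41),velocity=.08,f_stop=5);print(s,tj(),fj())
s=robot.line_to(W(84,66,41),velocity=.03,f_stop=4);print(s,tj(),fj())
t=vision.grab_frame("top")[:,:,::-1];s=vision.grab_frame("side")[:,:,::-1]
import pf
p=[((47,7,5),(0,0,255))]
pf.draw("top",t,[220,130],[100,100],5.8,p,"pics/t6.png");pf.draw("side",s,[190,150],[130,100],5.5,p,"pics/s6.png")
print(robot.current_time_s())
```

```text
False [84.6 73.9 41.8] [ 0.17 -0.03  0.13]
False [84.  65.4 41.2] [-0.43  0.44 -0.65]
21.2
```

View pics/t6.png

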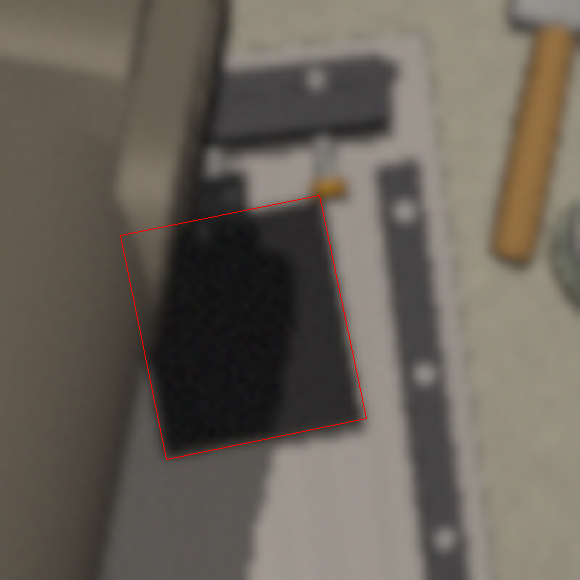

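View pics/s6.png

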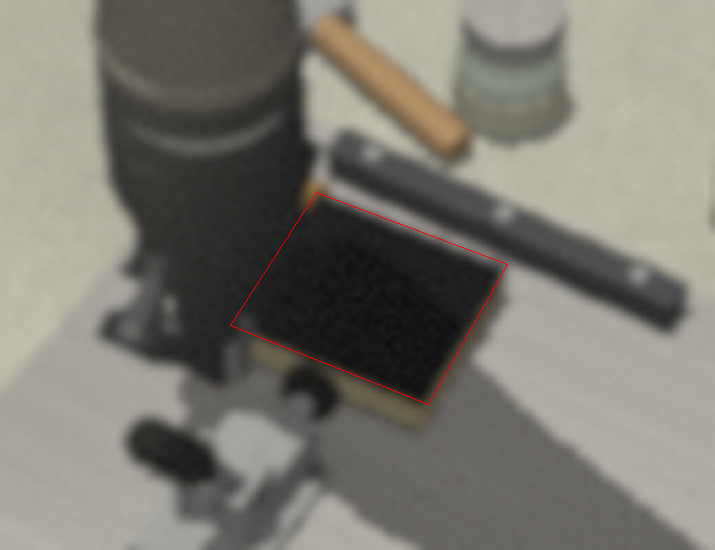

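The 5° outline fits in both views. The finger stands beside the front corner, at side pixel (220,360) in the crop, clear of the clamp. I nudge.

Run:
```python
from h import *
s=robot.line_to(W(84,59,41),velocity=.015,f_stop=5);print(s,tj(),fj())
t=vision.grab_frame("top")[:,:,::-1];s=vision.grab_frame("side")[:,:,::-1]
import pf
p=[((47,4,0),(0,255,0))]
pf.draw("top",t,[220,130],[100,100],5.8,p,"pics/t7.png");pf.draw("side",s,[190,150],[130,100],5.5,p,"pics/s7.png")
print(robot.current_time_s())
```

```text
False [83.9 58.6 41. ] [-0.46 -0.37  0.79]
21.9167
```

View pics/t7.png

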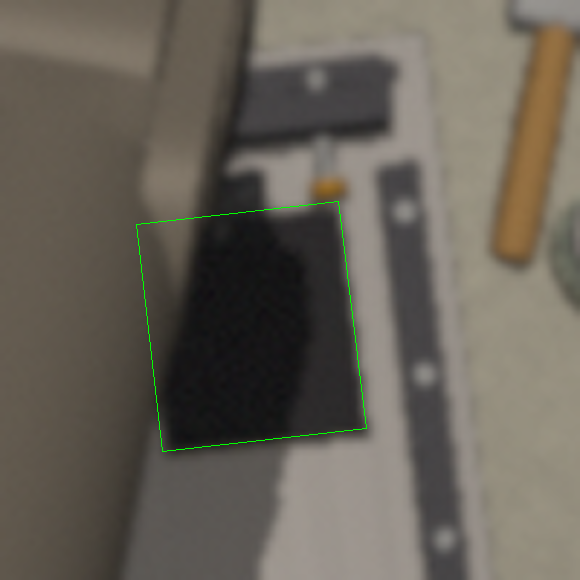

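The coupon now matches the 0° outline at centre about (46, 4). I retreat and press from behind with the shut fingers.

Run:
```python
from h import *
robot.line_to(W(84,74,41),velocity=.08)
robot.line_to(W(84,74,130),velocity=.2)
robot.line_to(W(-32,-1,125),velocity=.2)
s=robot.line_to(W(-32,-1,40),velocity=.1,f_stop=6);print(s,tj())
def favg(n=5):
    F=[]
    for _ in range(n): robot.pause(.02);F.append(fj())
    return np.round(np.mean(F,0),2)
robot.line_to(W(-12,-1,40),velocity=.03,f_stop=6);b=favg();print(b)
x=-10.0
for k in range(24):
    s=robot.line_to(W(x,-1,40),velocity=.01,f_stop=8);f=favg(4)-b;print(round(x,1),s,tj(),f)
    if s or -f[0]>6.5: break
    x+=0.5
for _ in range(4):print(favg()-b)
t=vision.grab_frame("top")[:,:,::-1];s=vision.grab_frame("side")[:,:,::-1]
import pf
p=[((48,4,0),(0,255,0))]
pf.draw("top",t,[220,130],[100,100],5.8,p,"pics/t8.png");pf.draw("side",s,[190,150],[130,100],5.5,p,"pics/s8.png")
print(robot.current_time_s())
```

```text
False [-31.3  -1.2  40.6]
[ 0.02 -0.04 -0.23]
-10.0 False [-10.  -1.  40.] [ 0.25 -0.08 -0.18]
-9.5 False [-9.6 -1.  40. ] [-0.1  -0.23  0.24]
-9.0 False [-9.5 -1.  39.9] [-1.56  0.32  1.01]
-8.5 False [-8.5 -1.  39.9] [-1.1  -0.24  0.11]
-8.0 False [-7.9 -1.  40. ] [-0.64  0.01 -0.28]
-7.5 False [-7.4 -1.  40. ] [-0.66  0.08 -0.08]
-7.0 False [-7. -1. 40.] [-1.11  0.05 -0.12]
-6.5 False [-6.4 -1.  40. ] [-0.92  0.13 -0.14]
-6.0 False [-6. -1. 40.] [-0.74 -0.01 -0.26]
-5.5 False [-5.4 -1.  40. ] [-0.93 -0.15  0.5 ]
-5.0 False [-4.9 -1.  40. ] [-0.9   0.15  0.24]
-4.5 False [-4.5 -1.  40. ] [-1.02  0.27 -0.19]
-4.0 False [-4.3 -1.  40. ] [-2.09  0.34  1.29]
-3.5 False [-4.3 -1.  39.8] [-4.54  0.59  2.68]
-3.0 False [-4.3 -1.  39.7] [-5.48 -0.19  2.89]
-2.5 False [-4.2 -0.9 39.6] [-6.27  0.35  3.4 ]
-2.0 False [-4.2 -0.9 39.5] [-7.06  0.53  3.35]
[-6.69  0.21  3.87]
[-6.92  0.43  3.53]
[-6.75  0.06  4.23]
[-6.95  0.71  3.82]
31.5
```

View pics/t8.png

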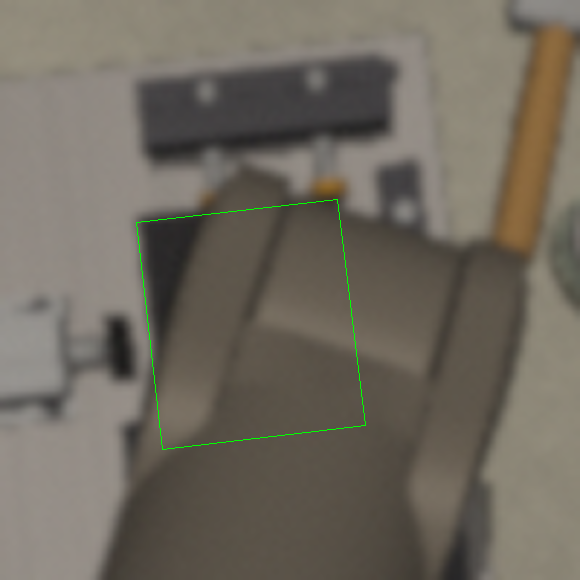

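View pics/s8.png

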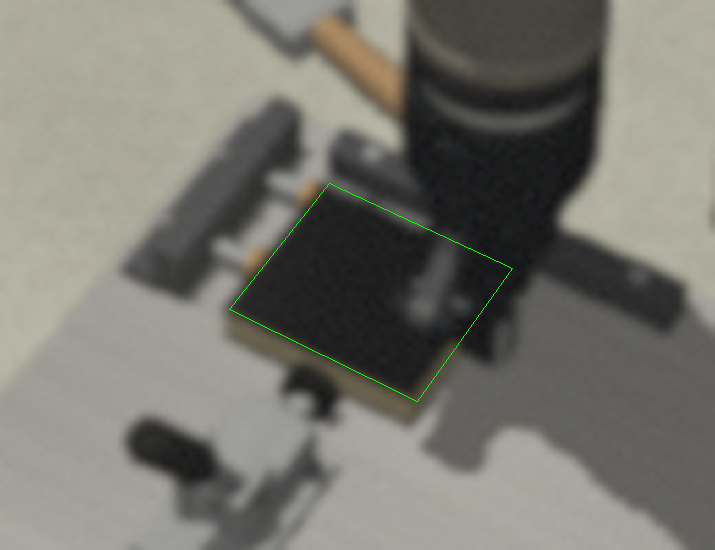

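The coupon's edge now runs parallel to the 0° outline and bears on both buttons at crop (305,195) and (255,262). It held about 6 N net for 0.5 s with no creep. Next, back off and throw the lever along its arc.

Run:
```python
from h import *
robot.line_to(W(-32,-1,40),velocity=.06)
robot.line_to(W(-32,-1,200),velocity=.2)
o=[180,0,YAW-90]
robot.move_to(W(45,202,230),o)
robot.line_to(W(45,202,129),o,velocity=.12,f_stop=6);print(tj(),fj())
t=vision.grab_frame("top")[:,:,::-1];s=vision.grab_frame("side")[:,:,::-1]
import pf
p=[((48,4,0),(0,255,0))]
pf.draw("top",t,[170,130],[150,100],5,p,"pics/t9.png");pf.draw("side",s,[170,150],[150,110],5,p,"pics/s9.png")
print(robot.current_time_s())
```

```text
[ 45.7 201.8 129.9] [ 0.48  0.28 -0.09]
35.7583
```

View pics/t9.png

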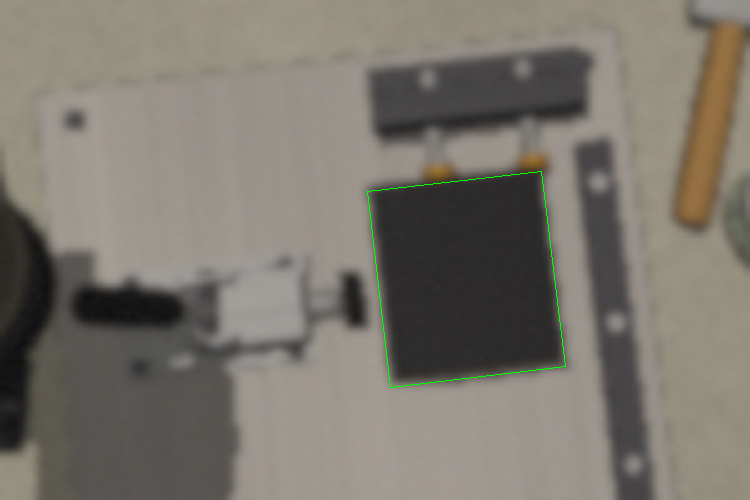

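View pics/s9.png

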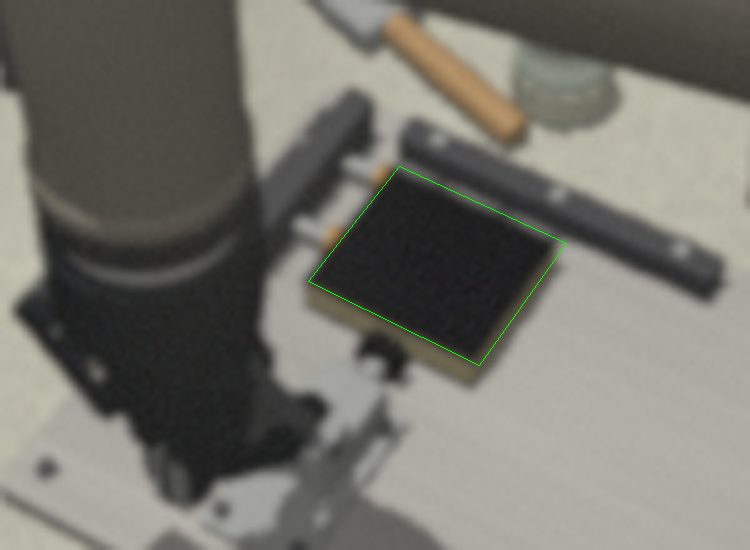

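The coupon sits square on both buttons, matching the outline in both views. The finger stands clear outside the lever tip, so I throw it.

Run:
```python
from h import *
def P(L,off=20):
    a=np.radians(-28.6+57.3*L);return W(45,120-90*np.sin(a)+off,50+90*np.cos(a))
b=np.mean([fj() for _ in range(1)],0)
s=robot.line_to(P(0,24),velocity=.06,f_stop=6);print(s,tj(),fj())
for L in np.arange(0.0,0.93,0.075):
    s=robot.line_to(P(L),velocity=.05,f_stop=13);f=fj();print(round(L,2),s,tj(),f)
    if s or np.linalg.norm(f)>17: break
print(robot.current_time_s())
```

```text
False [ 45.  186.2 129.2] [ 0.11 -0.22  0.37]
0.0 False [ 45.  185.7 129. ] [0.61 6.03 0.71]
0.08 False [ 45.1 179.7 132.5] [-0.79  5.42  1.7 ]
0.15 False [ 45.5 172.7 135.4] [-0.57  4.07  3.16]
0.22 False [ 45.6 164.2 137. ] [0.86 3.14 1.35]
0.3 False [ 45.  156.4 138.1] [1.3  1.31 1.21]
0.38 False [ 44.7 149.3 139.1] [0.56 0.33 0.62]
0.45 False [ 44.6 142.8 139.7] [-0.74 -0.18  0.33]
0.52 False [ 44.9 136.5 140. ] [-0.03 -0.75 -0.22]
0.6 False [ 44.9 130.  139.6] [-0.2  -0.02  0.91]
0.68 False [ 44.9 123.5 138.6] [ 0.19  0.43 -0.53]
0.75 False [ 44.9 116.9 137.2] [ 0.79 -0.01  0.6 ]
0.82 False [ 44.9 110.4 135.2] [-1.4  -0.65  0.02]
0.9 False [ 45.4 106.1 132.9] [ 1.06  3.73 -0.07]
39.8083
```

Run:
```python
from h import *
robot.pause(.3);print(fj(),tj())
robot.line_to(W(45,135,140),velocity=.08)
robot.line_to(W(45,215,150),velocity=.15);robot.line_to(W(45,215,260),velocity=.2)
t=vision.grab_frame("top")[:,:,::-1];s=vision.grab_frame("side")[:,:,::-1]
import pf
p=[((48,-15,0),(0,255,0))]
pf.draw("top",t,[170,130],[150,100],5,p,"pics/t10.png");pf.draw("side",s,[170,150],[150,110],5,p,"pics/s10.png")
print(robot.current_time_s())
```

```text
[ 1.16  3.54 -0.52] [ 45.3 106.  132.9]
42.125
```

View pics/t10.png

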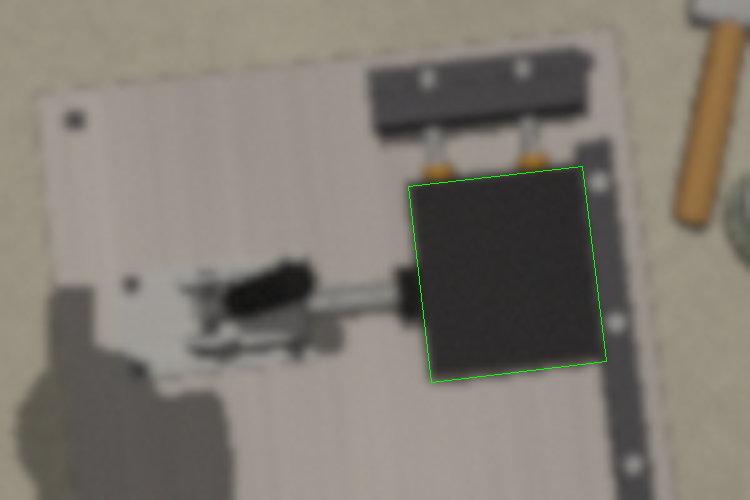

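View pics/s10.png

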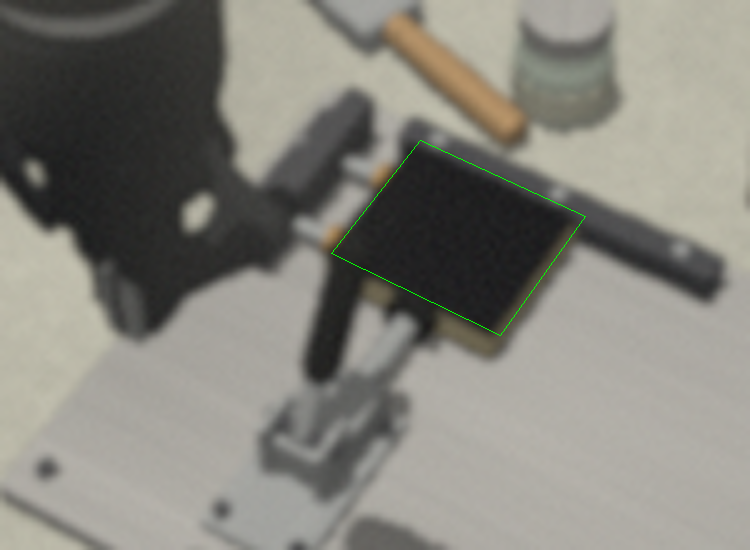

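Run:
```python
from h import *
for n,off in(("top",[170,130]),("side",[170,150])):
    for L in(.8,.9,1.0):
        a=np.radians(-28.6+57.3*L);print(n,L,np.round((proj(n,W(45,120-90*np.sin(a),50+90*np.cos(a)))-off+.5)*5))
    for x in (48,46): print(n,x,np.round((proj(n,W(x+45,-13,37))-off+.5)*5,1))
a=vision.grab_frame("top")[:,:,::-1]
cv2.imwrite("pics/t11.png",cv2.resize(a[148:218,240:310],None,fx=8,fy=8,interpolation=cv2.INTER_CUBIC))
for l in("lever_tip","panel_center","jar","valve","brush"): print(l,[(np.round(d["rect"]).tolist(),round(d["p"],2)) for d in recognise(l,"top")])
```

```text
top 0.8 [[259. 285.]]
top 0.9 [[280. 284.]]
top 1.0 [[300. 282.]]
top 48 [[491.3 177.3]]
top 46 [[491.8 181.6]]
side 0.8 [[335. 267.]]
side 0.9 [[346. 257.]]
side 1.0 [[357. 250.]]
side 48 [[374.3 198.9]]
side 46 [[377.9 200.6]]
lever_tip [([221.0, 188.0, 20.0, 11.0], 0.74)]
panel_center [([358.0, 237.0, 70.0, 71.0], 0.95), ([273.0, 184.0, 35.0, 44.0], 0.83), ([388.0, 133.0, 63.0, 65.0], 0.72)]
jar [([328.0, 172.0, 25.0, 27.0], 0.55), ([222.0, 194.0, 59.0, 27.0], 0.28)]
valve [([146.0, 272.0, 24.0, 28.0], 0.8)]
brush [([318.0, 131.0, 28.0, 85.0], 0.57)]
```

View pics/t11.png

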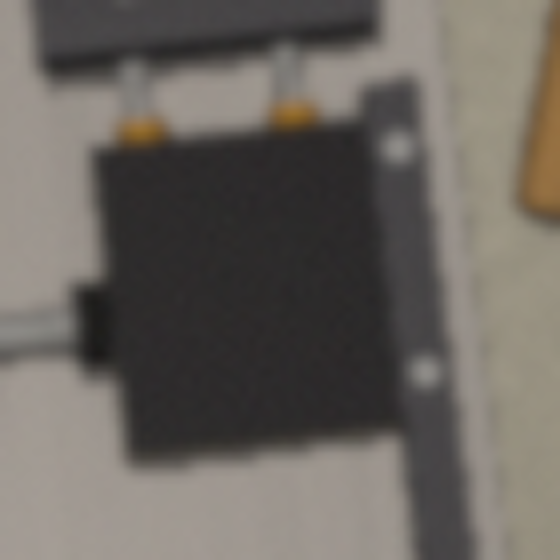

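The coupon is flush against rail and both buttons. The last lever push met about 3.7 N around L≈0.9, so I check the lever angle more carefully.

Run:
```python
from h import *
def caps(im,n,off,sc,L,col):
    a=np.radians(-28.6+57.3*L);pts=[]
    for r in np.linspace(45,90,12):
        for t in np.linspace(-45,135,0): pass
        c=np.array([45,120-r*np.sin(a),50+r*np.cos(a)])
        n1=np.array([1,0,0]);n2=np.array([0,np.cos(a),np.sin(a)])
        pts+= [c+ 9*(n1*np.cos(t)+n2*np.sin(t)) for t in np.linspace(0,6.28,24)] if r<=81 else []
    ce=np.array([45,120-81*np.sin(a),50+81*np.cos(a)])  # variants: cap centre at 81 or 90
    ce=np.array([45,120-90*np.sin(a),50+90*np.cos(a)])
    rng=np.random.default_rng(0).normal(size=(300,3));rng/=np.linalg.norm(rng,axis=1)[:,None];pts+=list(ce+9*rng)
    q=(proj(n,J2W(j,np.array(pts)))-off+.5)*sc
    cv2.polylines(im,[cv2.convexHull(q.astype(np.float32)).astype(int)],True,col,1)
ims=[]
t0=cv2.imread("pics/top0.png");s0=cv2.imread("pics/side0.png")
t=vision.grab_frame("top")[:,:,::-1];s=vision.grab_frame("side")[:,:,::-1]
for src,n,off,Ls in((t0,"top",[180,165],[0]),(t,"top",[180,165],[.9,1]),(s0,"side",[200,200],[0]),(s,"side",[200,180],[.9,1])):
    im=cv2.resize(src[off[1]:off[1]+50,off[0]:off[0]+66],None,fx=6,fy=6,interpolation=cv2.INTER_CUBIC)
    im=np.clip(im*1.6,0,255).astype(np.uint8)
    for L,c in zip(Ls,[(0,0,255),(0,255,0)]): caps(im,n,off,6,L,c)
    ims.append(im)
cv2.imwrite("pics/lev.png",np.vstack([np.hstack(ims[:2]),np.hstack(ims[2:])]))
print(robot.current_time_s())
```

```text
42.525
```

View pics/lev.png

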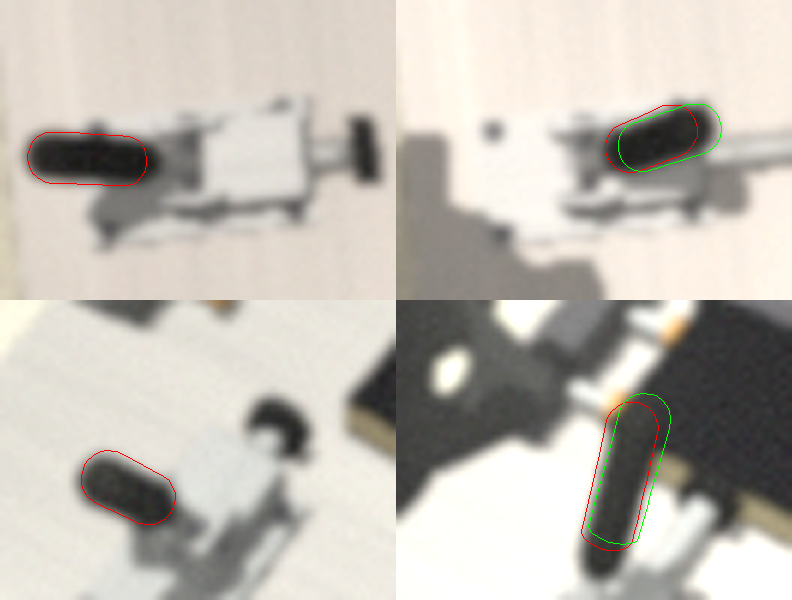

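By my geometry, the 3.7 N contact fits a lever resting on its stop: the vertical finger meets the leaning rod below the tip at TCP y≈106.8, and I measured 106.0. The image fit is looser, at 0.92 to 0.97. A gentle confirming push will settle it.

Run:
```python
from h import *
robot.line_to(W(45,215,150),velocity=.2);robot.line_to(W(45,130,145),velocity=.15)
robot.line_to(W(45,120,133),velocity=.08);b=fj()
y=110
for k in range(9):
    s=robot.line_to(W(45,y,133),velocity=.02,f_stop=9);F=[]
    for _ in range(4): robot.pause(.02);F.append(fj())
    f=np.mean(F,0);print(y,s,tj(),np.round(f,1))
    if s or f[1]>8: break
    y-=1.5
robot.line_to(W(45,130,145),velocity=.08)
robot.line_to(W(45,215,150),velocity=.15);robot.line_to(W(45,230,260),velocity=.2)
robot.pause(.3)
t=vision.grab_frame("top")[:,:,::-1];s=vision.grab_frame("side")[:,:,::-1]
import pf
p=[((47.5,-15,0),(0,255,0))]
pf.draw("top",t,[170,130],[150,100],5,[],"pics/t12.png");pf.draw("side",s,[170,150],[150,110],5,[],"pics/s12.png")
print(robot.current_time_s(),fj(),tj())
```

```text
110 False [ 45.  110.2 133. ] [-0.3 -0.2 -0.6]
108.5 False [ 45.  108.5 133. ] [-0.2  0.3  0.4]
107.0 False [ 45.  106.9 133. ] [0.  0.  0.2]
105.5 False [ 45.  106.3 132.9] [ 0.4  2.1 -0.2]
104.0 False [ 45.  105.9 132.9] [ 0.4  4.8 -0. ]
102.5 False [ 45.1 105.7 132.8] [ 0.2  6.6 -0. ]
101.0 False [ 45.  105.6 132.8] [0.  8.  0.8]
99.5 False [ 45.  105.5 132.8] [-0.   9.9  0.6]
49.6 [-0.66  0.13  0.33] [ 44.8 229.9 259.4]
```

View pics/t12.png

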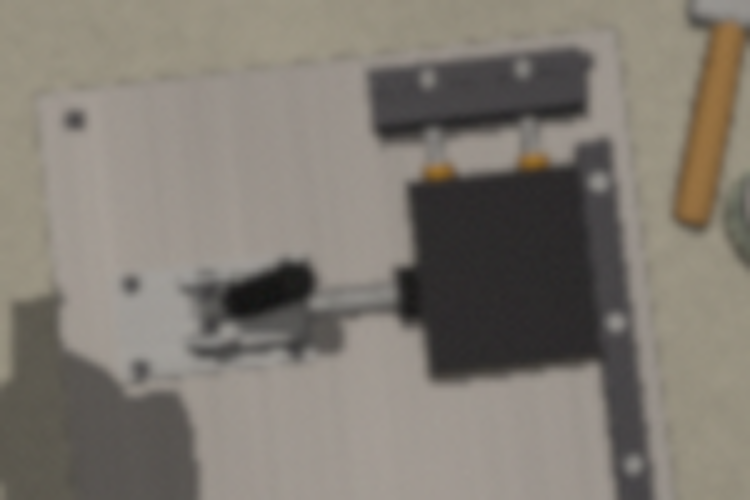

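View pics/s12.png

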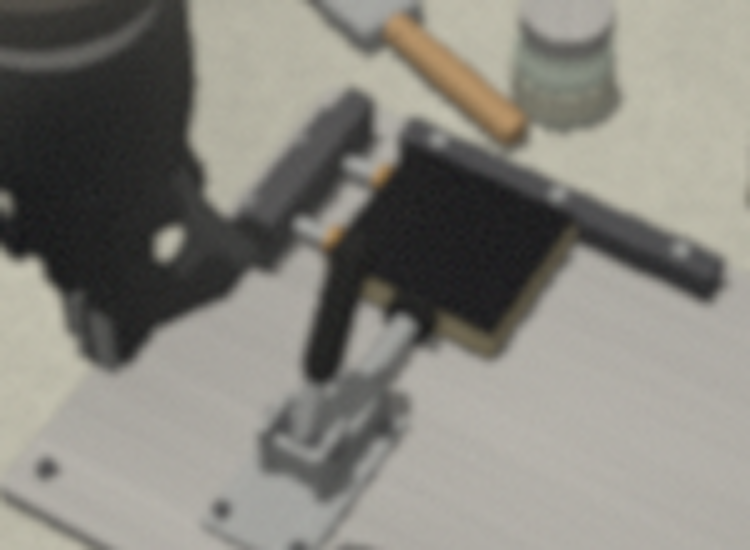

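The lever is on a hard stop: 10 N moved it under 1 mm. The coupon touches both buttons (top crop (437,172) and (533,160)) and the rail, and the hand is clear. I hand it in.

```bash
python3 -c "
from h import *
workorder.close_job();print(robot.current_time_s())"
```

```text
the job is handed in; nothing more can be done
the job is handed in; nothing more can be done
```

The coupon is pressed square against both brass buttons and clamped against the side rail. The lever is shut and the hand is clear. I handed the job in shortly after 50 s on the robot's clock, and the station gave no verdict.

- **First press:** this failed. The two-finger push left the coupon about 5° askew, resting on the rail-side button only. I saw this in the pictures, nudged its front clamp-side corner to square it, and pressed again from behind.
- **Second press:** about 7 N on the tool, roughly 6 N of it on the buttons after sliding friction, held for about 0.5 s with no creep. Both cameras showed it square on both buttons with the clamp still open.
- **Lever:** it went over its arc with about 6 N at most and snapped shut. The image fit alone put it at only about 0.92 to 0.97, so I pushed it again gently. At 10 N it moved less than 1 mm where the shut lever should be, so I take it as resting on its stop.
- **Final pictures:** the coupon touches both buttons and the rail. The jar, valve and brush were not touched, and the last pictures show no sign that they moved.

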